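Gauge a spring clamp's gap with a taper feeler

ROBOT

A 6-joint arm with a two-finger parallel gripper is mounted at the origin on a cart in front of the work surface, level with it; the furniture and walls round the work are solid. World frame = base frame: x ahead of the robot, y to its left, z up, the work surface at z = 0. Lengths are in mm, angles in rad, forces in N, time in s.
With the tool pointing down it reaches from about 300 to 950 mm from the base axis. Payload 3.1 kg.
Tool frame: the origin (TCP) lies at the very end of the fingers, on their centre line; the grasp point (between the pads) lies 19 mm behind it (manip.pinch_z is the z of the grasp point in the tool frame, in mm); z points along the fingers, y is the line along which they close (so a half turn about z gives the same grasp; the last joint's range is limited). The gripper opens to 85 mm and grips with 20 to 120 N. Pads are 22 mm wide; open, the fingers measure 114 mm over their backs; the gripper's body (76 mm by 85 mm) begins 54 mm behind the grasp point. The pads swing forward as they close: fully open they stand 13 mm farther back than shut.
Start: joints at [1.067, 0.308, 1.634, -0, 1.2, -0.07], TCP at [262.727, 567.104, 231.272] pointing down, gripper open.
Joint ranges: [-3.06, 3.06], [-0.79, 1.96], [0.05, 2.63], [-1.19, 4.34], [0.05, 2.64], [-2.94, 2.94]. Speed limits (rad/s): [2.79, 2.79, 3.14, 3.14, 3.14, 3.14].

INTERFACE

Orientations are given as a rotation vector (axis times angle).
In Python, from workcell import monitor, imaging, manip gives the robot as it stands.
- The arm moves only by the tool servo_tool, never from a script. Its argument "targets" is a list of rows, each a list of 7 numbers: the opening, from 0 (shut) to 1 (fully open), then the shift along the tool's x, y, z in cm, then the turn, a rotation vector about the tool's x, y, z in degrees. A call has 1 to 8 rows; each row is the pose to reach, as a shift and turn from the pose commanded when the call began, along the tool's axes at that moment; what a row does not reach only later rows make up. A row lasts 1/12 s, in which the tool goes at most 41.7 mm and 7.16 degrees, less where a joint would pass 70% of its speed; a pose out of reach is approached as far as the arm can. A call with a gripper value outside its range is refused whole. The fingers move at their own pace and stop on an object; the grip force is fixed at half the most. Time passes only in rows, so rows that repeat a pose let the fingers close. It gives the time, the measured TCP pose, the force, the opening and the grip force at its end, in the units of the state.
- monitor.get_obs(): the state, without advancing time (a new reading comes with each control period).
- imaging.camera(name): name is "side" or "top"; returns a dict with "frame" (420x560x3 uint8, blue, green, red), "range_z" (420x560 float32, mm along the optical axis (not along the pixel's ray), 0 where there is no reading), "fx", "fy", "cx", "cy" (pixels), "T" (4x4, takes a point from camera to world coordinates). Camera axes: x right, y up, looking along -z (the intrinsics and any distortion apply to the point x, -y, -z); pixel columns grow to the right and rows downward; lengths in mm; the calibration is good to about 2 mm. A picture is of the moment at which its call begins.
- manip.finish_job(): hands the job in; it is judged then, once.
The state is a dict: "time": time; "qpos": joint angles; "qvel": joint speeds; "joint_efforts": joint torques, N m; "tcp_pos": TCP position; "orientation": TCP orientation; "ft_force": force on the tool from outside, world axes, zero at the start; "wrist_torque": the same for the moment, N m; "opening": finger opening in mm; "finger_force": force on a finger pad.
Only numpy, scipy, OpenCV 4.12 (cv2) and the standard library are available. Lean on these libraries where they do the work, as an engineer would, in place of code of your own. Each camera call takes 0.05 s, during which the arm holds its last target. There are 200 camera calls.

TASK

Check the opening of the spring clamp: lift the orange-handled taper gauge out of its grey stand and slowly slide its blade down into the gap between the steel fixed jaw and the brass plunger nose, flat face flush on the fixed jaw and tapered face to the nose. The gap is not known beforehand, so feel for the fit: press down gently, with about 8 N, until the gauge is nipped, without forcing or dropping it, then let go and leave it standing upright in the gap, ready to be read. Leave the vial, the white bottle and the timer beside the work where they are.

Things in the scene. Friction and masses are not known exactly. Their poses are not given: they have to be found in the camera images.
- gauge: Loose taper gauge, about 90 g: steel wedge blade 26 wide, 56 long, under an orange handle (x 0 to 12.5, y +-18, z 56 to 106 mm). Origin: middle of the tip's lower edge on the flat face; z up to the handle, y along the width, x from the flat face (plane x=0, blade and handle flush) to the tapered face. Blade 3 mm thick at the tip, 1 mm thicker per 6 mm of height. Friction about 0.6.
- gauge_low (a point): Point on the gauge's flat face, 10 mm above the tip, middle of the width.
- gauge_back (a point): Centre of the handle's face on the gauge's tapered (+x) side: 12.5 mm from the flat face's plane, 81 mm above the tip. That blade face has dark graduation marks.
- stand: Fixed grey stand, block 50 x 74, 65 mm high, foot 74 x 96 x 6 mm. Origin under its centre, z up. Through it a slot 15.5 (x) by 29 mm (y); the gauge hangs in it upright by its handle's lower edges, tip 9 mm above the worktop, axes parallel to the stand's within a few degrees, flat face to the stand's -x.
- clamp: Fixed clamp: base plate (x -36 to 88, y -32 to 32, 10 mm thick) and steel fixed jaw. Origin at worktop level under the middle of the jaw's face; z up. The face is the plane x=0, y -20 to 20, flat and upright from z 10 to 80 mm; the jaw is 14 mm thick on the -x side, its top (87 mm) rounded with 7 mm radius. Opposite, on +x, stand the blue plunger carriage and brass nose.
- jaw_mouth (a point): Point on the jaw-face plane (clamp x=0, y=0), 87 mm above the worktop; the gap's mouth is on its +x side. Pressing the gauge down with 8 N, flat face lying on the jaw, leaves a nip force of roughly 5 to 9 N, which friction holds when let go.
- vial: Small white vial with a white cap, 23 mm across, 52 mm high, standing loose; origin at the centre of its underside.
- bottle: White bottle with a red cap, 45 mm across, 104 mm high, standing loose; origin at the centre of its underside.
- timer: White bench timer lying face up, 66 x 66 x 21 mm, loose; origin at the centre of its underside.
- nose_level (a point): Point on the jaw face (clamp x=0, y=0) opposite the nose, 60 mm above the worktop. The nose is a level bar, 12 mm diameter, 30 mm long along y. Gap from here to it: 4 to 8.5 mm, unknown. It yields to +x by up to 6 mm against a spring, 6 N per mm, and presses the gauge on the jaw. The carriage, 75 mm high, starts 20 mm behind the nose's front and is fixed.
There are look-alikes about, which are no part of the job. There is more than one size of the gauge; the job needs the largest.

How it is judged (in metres and radians):
On the way, in this order (a step that is already met when the one before it is completed fails the run):
1. the gauge is lifted out of the stand (z of gauge in the frame of stand above 0.075 m), for 0.1 s.
2. the blade's tip is in the gap beside the fixed jaw (z of gauge in the frame of clamp below 0.066 m and x of gauge in the frame of clamp between -0.003 and 0.006 m and y of gauge in the frame of clamp between -0.01 and 0.01 m), for 0.1 s.
At the end, for the whole second after the job is handed in: The released gauge rests in the gap: tip 11 to 66 mm above worktop, within 10 mm of jaw middle along y; flat face within 2.5 mm of the jaw (handle's tapered side 9.5 to 15.5 mm off the jaw plane); tilt under 0.06 rad; force between gauge and fixed jaw 2.5 to 14 N (z of gauge in the frame of clamp between 0.011 and 0.066 m and y of gauge in the frame of clamp between -0.01 and 0.01 m and x of gauge_low in the frame of clamp between -0.0025 and 0.0025 m and x of gauge_back in the frame of clamp between 0.0095 and 0.0155 m and angle between gauge's own z axis and vertical below 0.06 rad and contact force between gauge and clamp between 2.5 and 14 N and linear speed of gauge below 0.01 m/s); the robot touches nothing.
It fails at once if the gauge is forced: more than 20 N between gauge and clamp (contact force between gauge and clamp above 20 N).
It fails at once if the gauge is dropped or rammed into the gap (faster than 0.3 m/s there) (z of gauge in the frame of clamp below 0.085 m and horizontal distance between gauge and clamp below 0.03 m and linear speed of gauge above 0.3 m/s).
It fails at once if the robot presses the clamp's base or fixed jaw with more than 15 N (contact force between any of the fingers, the arm and clamp above 15 N).
It fails at once if the vial, the bottle or the timer is moved more than 20 mm (distance of any of vial, bottle, timer from where it was at the start of the episode above 0.02 m).
It also fails if it takes over 64 s, if anything falls off the work surface, if the arm or the gripper's body presses on something with over 40 N, if the wrist force passes 120 N, or if a joint passes its speed limit or range.

## Working session

There is one attempt and no reset: what is moved stays moved. The work goes in short steps, Python scripts to look and compute and a tool call to move; the robot and the scene stay as the last step left them, time stands still between calls to the robot, and variables do not carry over. Pictures are saved under pics/ and viewed, at most 10 in all, crops included, and the job is handed in when it is done.

Besides the shell and the picture viewer there is one more tool, called after "Request:" as name(argument=value, ...) on one line, values as JSON. servo_tool: Moves the arm, as the interface text tells. Its arguments: {"type":"object","properties":{"targets":{"type":"array","items":{"type":"array","items":{"type":"number"}}}},"required":["targets"]}

```bash
mkdir -p pics; cat > h.py <<'E'
from workcell import monitor, imaging, manip
import numpy as np, cv2, pickle
def shot(n,tag):
    c=imaging.camera(n); pickle.dump(c,open(f'pics/{tag}.pkl','wb')); cv2.imwrite(f'pics/{tag}.png',c['frame']); return c
def load(tag): return pickle.load(open(f'pics/{tag}.pkl','rb'))
def cloud(c):
    z=c['range_z']; v,u=np.mgrid[:z.shape[0],:z.shape[1]]
    p=np.stack([(u-c['cx'])/c['fx']*z,-(v-c['cy'])/c['fy']*z,-z],-1)
    P=p@c['T'][:3,:3].T+c['T'][:3,3]; P[z==0]=np.nan; return P
E
python3 - <<'E'
from h import *
for n in ('top','side'):
    c=shot(n,n+'0'); print(n,[k for k in c],c['fx'],c['cx'],c['cy'],c['T'].round(2).tolist())
a=load('top0')['frame'];b=load('side0')['frame']
print({k:np.round(v,3) for k,v in monitor.get_obs().items()}, manip.pinch_z)
E
```

```text
top ['frame', 'range_z', 'fx', 'fy', 'cx', 'cy', 'T'] 458.0611368160199 273.35228441647564 207.29660250999402 [[0.06, 0.98, -0.21, 402.23], [-1.0, 0.06, -0.01, 58.55], [0.0, 0.21, 0.98, 988.72], [0.0, 0.0, 0.0, 1.0]]
side ['frame', 'range_z', 'fx', 'fy', 'cx', 'cy', 'T'] 494.10143409441986 277.14409505873476 210.08289779969687 [[-1.0, 0.06, -0.05, 529.28], [-0.07, -0.64, 0.77, 859.52], [0.01, 0.77, 0.64, 752.42], [0.0, 0.0, 0.0, 1.0]]
{'time': np.float64(0.1), 'qpos': array([ 1.067,  0.309,  1.635, -0.   ,  1.2  , -0.07 ]), 'qvel': array([-0.001, -0.004, -0.003,  0.001,  0.001,  0.001]), 'joint_efforts': array([-1.0000e-03, -4.1641e+01, -2.7764e+01, -0.0000e+00,  4.0000e-03,
        0.0000e+00]), 'tcp_pos': array([262.351, 566.441, 230.158]), 'orientation': array([-6.760e-01, -3.067e+00,  3.000e-03]), 'ft_force': array([-0.106, -0.689, -0.395]), 'wrist_torque': array([0.008, 0.019, 0.011]), 'finger_force': np.float64(0.0), 'opening': np.float64(85.387)} -18.700000000000003
```

View pics/top0.png

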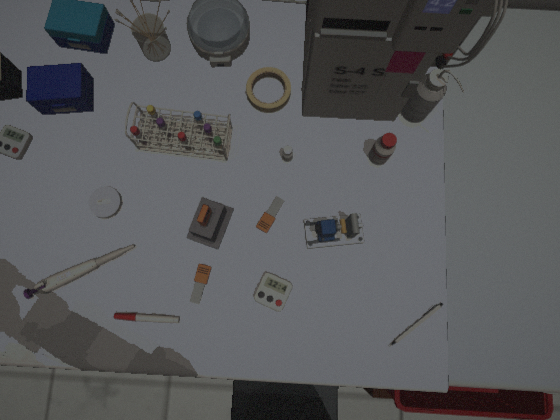

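View pics/side0.png

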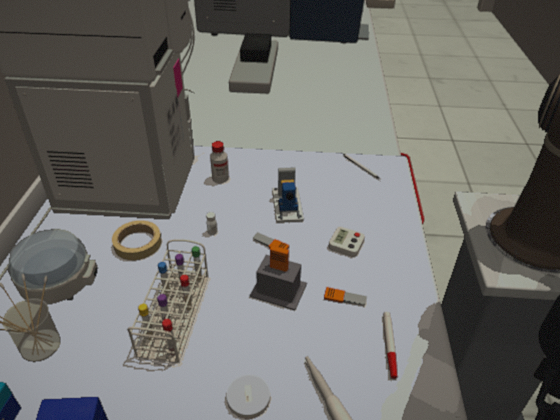

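```bash
python3 - <<'E'
from h import *
def crop(t,u,v,w,h):
    f=load(t)['frame'][v:v+h,u:u+w]; f=cv2.convertScaleAbs(f,alpha=1.6); return cv2.resize(f,(400,300),interpolation=cv2.INTER_CUBIC)
A=crop('top0',290,197,80,60);B=crop('side0',248,160,80,60);C=crop('top0',170,192,80,60);D=crop('side0',240,232,80,60)
cv2.imwrite('pics/crops.png',np.vstack([np.hstack([A,B]),np.hstack([C,D])]))
P=cloud(load('top0'));S=cloud(load('side0'))
for n,Q,(u0,u1,v0,v1) in (('clamp top',P,(300,366,205,252)),('stand top',P,(185,236,195,250))):
    z=Q[v0:v1,u0:u1,2]; print(n); print('\n'.join(' '.join('%3.0f'%x for x in r) for r in z[::2,::2]))
E
```

```text
clamp top
 -2   3   1  -2  -1  -1   1   1   2  -2   1  -1   1   1  -1  -2  -1   0   0  -0  -2   3  -1  -2   2   0  -1  -1   0   3   1  -1   2
 -1  -2  -3  -0   1  -2  -0  -2   1   0   2   1   2   1  -1  -2   1   0  -2   1  -1   1   0  -5  -3   2  -3  -1  -1   1   0  -1   0
 -2   0   3   1   0   0   0   4   2   1  -5   2  -0   2   1   0   2  -2   3  -2   4   1   1  -3   0   0   0   4  -0   1  -1   1  -0
 -0  -0  -0   1   1   0  -0   3  -1   1   0   1  -1  -3   0   5  -2   4  -2   2  -2   1   1  -2  -0  -1  -0   0  -2   2  -4  -1   2
 -0  -0  -0  -0   1  -2  -2  -1  -2   4   2   0   1  -2   1   2   4   1   0  -3  -0   3  -0   1   0   0   2  87  86   1   2   1   3
  1   1  -3  -2  -3  -2  -3   1  -4  -3  -0  -0  -1   2   1   2   0  -1   1   2   0   1   7  11  14  83  86  89  84  10   8   2  -1
 -3  -0  -1   0   2  -1  -3   4   0  -0  -1  -0   6  11   9   8   8  10  10   9  11  13   8  10  59  83  86  88  86  12  12  -1   2
  2   2  -0  10  10   8  13  11   6  10  14   7   7  10  10  11  74  12  14  11  65  67  68  35  54  77  86  91  88   9   8   2   0
 -0   2   9   8  10  10  11   9  1
[... 4299 characters left out ...]
   6  18  37  54  64  65  65  45  26   7   5   5   0   1   0   2   0   1  -2
  2   3   0   7   6   8   8   6   6   7   7  23  38  59  38  11   7   9   8   1   0   2   0   3   2  -2
  3  -3   3  -1   1   1   2   6   3   8   7   5   5  11  29   7   8   8   4   2  -2   0   1   3   1   1
 -3   0   0  -0  -1  -1   1  -1   5   4   5   4   3   6   6   8   4   6   2  -2   1   1   0  -3  -3  -0
  3  -1  -0   3   0   1  -2   2   1   1   3   4   9   7   8   6   5   3  -1  -2   0   2   0  -2  -1  -2
 -1   2   1  -1  -3   2  -1   1  -5   3  -1   0  -0   2   7   9   5  -1   2   2   1   0  -2  -2   0  -1
  0  -1   1  -2  -3  -2   1   0  -4  -2  -1  -0  -0  -0  -2  -2   2   0   1   2   1   2  -0  -1   4   3
```

View pics/crops.png

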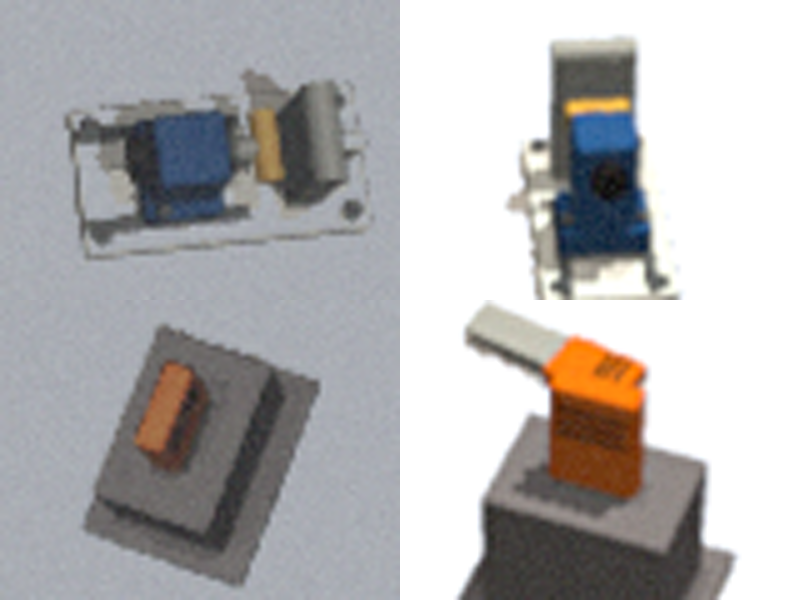

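```bash
cat >> h.py <<'E'
def rect(p):
    (c,s,a)=cv2.minAreaRect(p[:,:2].astype(np.float32)); return np.round(c,1),np.round(s,1),round(a,1)
def sel(Q,u0,u1,v0,v1,z0,z1):
    q=Q[v0:v1,u0:u1].reshape(-1,3); return q[(q[:,2]>z0)&(q[:,2]<z1)]
E
python3 - <<'E'
from h import *
P=cloud(load('top0'));S=cloud(load('side0'))
for n,Q,b in (('T',P,(185,236,195,250)),('S',S,(248,312,232,305))):
    for nm,z in (('gauge top',(110,120)),('stand top',(61,70)),('foot',(4,9))):
        q=sel(Q,*b,*z); print(n,nm,rect(q),q.mean(0).round(1),len(q))
for n,Q,b in (('T',P,(300,366,205,252)),('S',S,(265,306,160,228))):
    for nm,z in (('jaw top',(81,92)),('carr',(72,79)),('base',(6,14))):
        q=sel(Q,*b,*z); print(n,nm,rect(q),q.mean(0).round(1),len(q))
print(P[210,205],P[230,350])
E
```

```text
T gauge top (array([566.7, 204.8]), array([13.3, 35.4]), 72.4) [566.1 204.6 114.6] 121
T stand top (array([566.8, 205. ]), array([50.7, 74.6]), 73.9) [564.7 203.4  65.1] 665
T foot (array([566.8, 203.1]), array([110.3,  99.6]), 1.9) [549.9 193.3   6.2] 359
S gauge top (array([566.8, 207.4]), array([14.8, 35.4]), 73.7) [566.  208.6 113.4] 108
S stand top (array([567.5, 208.1]), array([54.4, 75.7]), 74.5) [565.7 213.2  64.1] 587
S foot (array([571.1, 148.1]), array([109.7, 200. ]), 5.0) [574.6 175.2   6.3] 512
T jaw top (array([570.7, -96. ]), array([40.3, 14.2]), 9.5) [570.3 -95.5  85.8] 141
T carr (array([562.9, -63.7]), array([32.2, 79.3]), 5.7) [561.8 -47.1  75. ] 218
T base (array([565.3, -63.9]), array([ 64.4, 124. ]), 9.3) [559.  -56.6  10.3] 836
S jaw top (array([569.3, -92.4]), array([38.1, 15.2]), 7.9) [569.4 -91.6  84. ] 67
S carr (array([567.2, -58.6]), array([37.7, 66.2]), 3.1) [562.9 -55.   74.2] 127
S base (array([564.8, -61.3]), array([ 63.7, 126.5]), 9.4) [564.5 -38.9   9.1] 440
[572.85545196 200.37624181 115.45669693] [559.99446499 -91.35858743  59.1920599 ]
```

```bash
cat >> h.py <<'E'
from scipy.spatial.transform import Rotation as Ro
def plan(p,yaw):
    "shift (cm) and turn (deg) in tool axes from the measured pose to TCP p, tool y at yaw deg, pointing down"
    o=monitor.get_obs(); R=Ro.from_rotvec(o['orientation']); a=np.radians(yaw)
    y=np.array([np.cos(a),np.sin(a),0]); z=np.array([0,0,-1.]); G=Ro.from_matrix(np.stack([np.cross(y,z),y,z],1))
    d=R.inv().apply(np.array(p)-o['tcp_pos'])/10; print('d',d.round(2),'turn',(R.inv()*G).as_rotvec(degrees=True).round(2),'t',o['time'].round(2),'tcp',o['tcp_pos'].round(1),'axes',R.as_matrix().round(3).tolist(),'F',o['ft_force'].round(2),'open',o['opening'].round(1),'q6',o['qpos'][5].round(2))
E
python3 -c "
from h import *
plan((566.8,206.3,190),73.3)"
```

```text
Traceback (most recent call last):
  File "h.py", line 19, in plan
    d=R.inv().apply(np.array(p)-o['tcp_pos'])/10; print('d',d.round(2),'turn',(R.inv()*G).as_rotvec(degrees=True).round(2),'t',o['time'].round(2),'tcp',o['tcp_pos'].round(1),'axes',R.as_matrix().round(3).tolist(),'F',o['ft_force'].round(2),'open',o['opening'].round(1),'q6',o['qpos'][5].round(2))
                                                                                                                               ^^^^^^^^^^^^^^^
AttributeError: 'float' object has no attribute 'round'
```

```bash
sed -i "s/o\['\(time\|opening\)'\].round(\(.\))/round(float(o['\1']),\2)/g; s/o\['qpos'\]\[5\].round(2)/o['qpos'].round(2)/" h.py
python3 -c "
from h import *
plan((566.8,206.3,190),73.3)"
```

```text
d [-42.76 -19.88   4.05] turn [-0.12 -0.02 -8.15] t 0.1 tcp [262.4 566.4 230.2] axes [[-0.907, 0.42, -0.001], [0.42, 0.907, -0.002], [0.0, -0.002, -1.0]] F [-0.11 -0.69 -0.4 ] open 85.4 q6 [ 1.07  0.31  1.64 -0.    1.2  -0.07]
```

Request:
servo_tool(targets=[[1,-4,-1.9,0.4,0,0,-1],[1,-8,-3.7,0.8,0,0,-2],[1,-11.5,-5.4,1.2,0,0,-3],[1,-15,-7,1.6,0,0,-4],[1,-18.5,-8.6,2,0,0,-5],[1,-22,-10.2,2.4,0,0,-6],[1,-25.5,-11.8,2.8,0,0,-7],[1,-29,-13.5,3,0,0,-8]])

```text
time: 0.77
tcp_pos: [469.5, 320.9, 200.3]
orientation: [-0.459, -3.107, 0.001]
ft_force: [0.2, 0.8, 0.2]
opening: 85.3
finger_force: 0.0
```

Request:
servo_tool(targets=[[1,-3,-1.4,0.2,0,0,0],[1,-6,-2.8,0.4,0,0,0],[1,-9,-4.2,0.6,0,0,0],[1,-12,-5.6,0.8,0,0,0],[1,-13.5,-6.2,1,0,0,0],[1,-13.5,-6.2,1,0,0,0],[1,-13.5,-6.2,1,0,0,0]])

```text
time: 1.35
tcp_pos: [580.0, 223.8, 190.4]
orientation: [-0.463, -3.105, 0.0]
ft_force: [0.1, 0.3, -0.1]
opening: 85.7
finger_force: 0.0
```

```bash
python3 -c "
from h import *
plan((566.8,206.3,84),73.3)"
```

```text
d [ 0.73 -2.05 10.64] turn [-0.03 -0.12 -0.26] t 1.35 tcp [580.  223.8 190.4] axes [[-0.956, 0.292, -0.002], [0.292, 0.956, 0.0], [0.002, -0.0, -1.0]] F [ 0.08  0.33 -0.12] open 85.7 q6 [ 0.3   0.34  1.68  0.    1.13 -0.98]
```

Request:
servo_tool(targets=[[1,0.7,-2.05,0,0,0,0],[0.5,0.7,-2.05,3,0,0,-0.3],[0.5,0.7,-2.05,6,0,0,-0.3],[0.5,0.7,-2.05,8.5,0,0,-0.3],[0.5,0.7,-2.05,10.6,0,0,-0.3],[0.5,0.7,-2.05,10.6,0,0,-0.3],[0.5,0.7,-2.05,10.6,0,0,-0.3]])

```text
time: 1.93
tcp_pos: [565.2, 207.6, 84.0]
orientation: [-0.449, -3.105, 0.002]
ft_force: [-0.3, -0.0, 0.4]
opening: 43.1
finger_force: 0.0
```

```bash
python3 -c "
from h import *
plan((566.8,206.3,84),73.3)"
```

```text
d [-0.19 -0.08 -0.  ] turn [-0.11 -0.22  0.25] t 1.93 tcp [565.2 207.6  84. ] axes [[-0.959, 0.283, -0.004], [0.283, 0.959, -0.001], [0.004, -0.002, -1.0]] F [-0.3  -0.    0.42] open 43.1 q6 [ 0.28  0.44  1.78  0.    0.92 -1.  ]
```

Good; close, then lift a little.

Request:
servo_tool(targets=[[0.2,-0.2,-0.1,0,0,0,0.2],[0,-0.2,-0.1,0,0,0,0.2],[0,-0.2,-0.1,0,0,0,0.2],[0,-0.2,-0.1,0,0,0,0.2],[0,-0.2,-0.1,0,0,0,0.2],[0,-0.2,-0.1,0,0,0,0.2]])

```text
time: 2.43
tcp_pos: [571.2, 205.9, 87.7]
orientation: [0.458, 3.104, 0.004]
ft_force: [0.6, 0.8, 5.9]
opening: 11.6
finger_force: 59.9
```

```bash
python3 -c "
from h import *
plan((566.8,206.3,84),73.3)
c=shot('side','s1'); f=cv2.convertScaleAbs(c['frame'][200:320,200:360],alpha=1.6)
cv2.imwrite('pics/s1c.png',cv2.resize(f,(800,600),interpolation=cv2.INTER_CUBIC))
plan((566.8,206.3,84),73.3)"
```

```text
d [ 0.43 -0.09  0.37] turn [ 0.16  0.19 -0.07] t 2.43 tcp [571.2 205.9  87.7] axes [[-0.957, 0.289, 0.004], [0.289, 0.957, 0.002], [-0.003, 0.003, -1.0]] F [0.59 0.76 5.94] open 11.6 q6 [ 0.27  0.44  1.78  0.    0.92 -1.  ]
d [ 0.43 -0.09  0.37] turn [ 0.16  0.19 -0.08] t 2.48 tcp [571.2 205.9  87.7] axes [[-0.957, 0.289, 0.004], [0.289, 0.957, 0.002], [-0.003, 0.003, -1.0]] F [0.65 0.75 6.3 ] open 11.4 q6 [ 0.27  0.44  1.78  0.    0.92 -1.  ]
```

View pics/s1c.png

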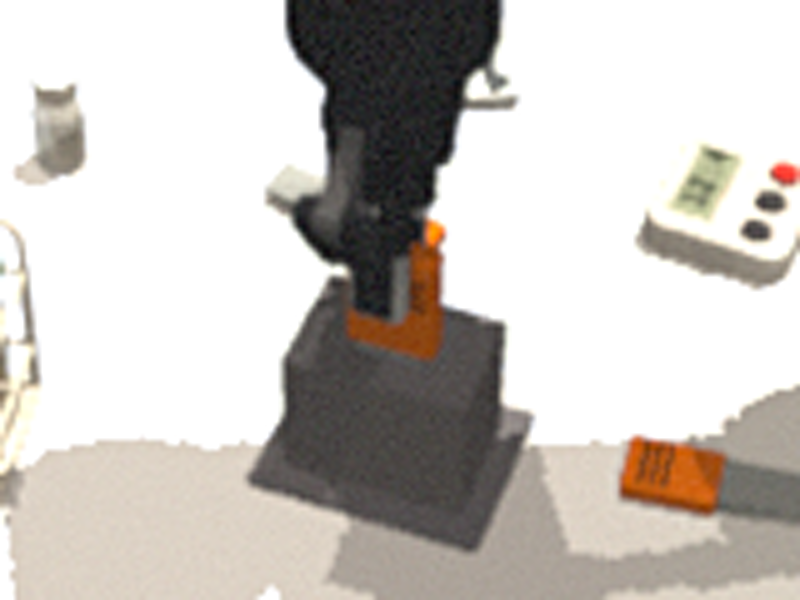

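Request:
servo_tool(targets=[[0,0,0,-1,0,0,0],[0,0,0,-2.5,0,0,0],[0,0,0,-4.5,0,0,0],[0,0,0,-6.5,0,0,0],[0,0,0,-8.5,0,0,0],[0,0,0,-10,0,0,0],[0,0,0,-10,0,0,0],[0,0,0,-10,0,0,0]])

```text
time: 3.15
tcp_pos: [569.8, 205.1, 186.4]
orientation: [0.458, 3.106, 0.001]
ft_force: [0.2, -0.5, -0.9]
opening: 11.4
finger_force: 59.0
```

```bash
python3 -c "
from h import *
c=shot('side','s2'); d=shot('top','t2')
f=cv2.resize(cv2.convertScaleAbs(c['frame'][160:290,230:330],alpha=1.8),(450,585),interpolation=cv2.INTER_CUBIC)
g=cv2.resize(cv2.convertScaleAbs(d['frame'][185:255,170:240],alpha=1.8),(350,350),interpolation=cv2.INTER_CUBIC)
g=np.vstack([g,np.zeros((235,350,3),np.uint8)])
cv2.imwrite('pics/c2.png',np.hstack([f,g]))
plan((571.2,205.9,187.7),73.3)"
```

```text
d [-0.25  0.2  -0.37] turn [-0.08 -0.12 -0.06] t 3.25 tcp [568.2 204.7 184. ] axes [[-0.958, 0.288, -0.002], [0.288, 0.958, -0.001], [0.002, -0.001, -1.0]] F [-0.29 -0.56 -1.42] open 11.7 q6 [ 0.27  0.32  1.72 -0.    1.1  -1.  ]
```

View pics/c2.png

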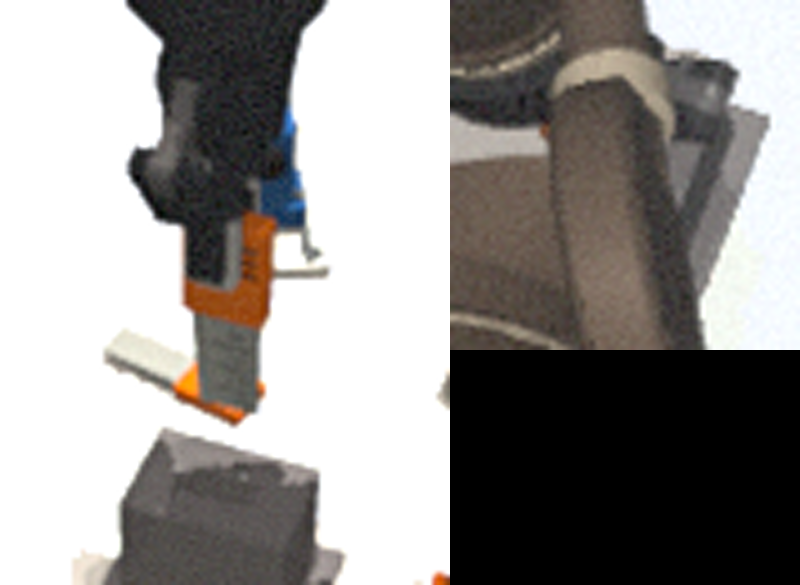

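```bash
python3 -c "
from h import *
c=load('s2');S=cloud(c)
def fit(u0,u1,v0,v1,t):
    q=S[160+int(v0/4.5):160+int(v1/4.5),230+int(u0/4.5):230+int(u1/4.5)].reshape(-1,3); q=q[~np.isnan(q).any(1)]
    m=np.median(q,0); q=q[np.linalg.norm(q-m,axis=1)<45]; 
    for i in range(4):
        m=q.mean(0);n=np.linalg.svd(q-m)[2][2]; r=(q-m)@n; q=q[abs(r)<max(2.5*r.std(),1)]
    n*=np.sign(n[1]); print(t,len(q),m.round(1),n.round(3),'tilt up deg',np.degrees(np.arcsin(n[2])).round(1),'yaw',np.degrees(np.arctan2(n[1],n[0])).round(1),q.min(0).round(1),q.max(0).round(1))
fit(203,255,325,395,'blade');fit(190,262,290,312,'handle low');fit(238,268,225,312,'handle side')
o=S[160:290,230:330].reshape(-1,3)
f=c['frame'][160:290,230:330].reshape(-1,3).astype(int); k=(f[:,2]>1.7*f[:,0])&(f[:,2]-f[:,0]>40)&(o[:,2]>100)
print('orange',o[k].min(0).round(1),o[k].max(0).round(1))
"
```

```text
blade 164 [565.6 208.4 141.4] [ 0.284  0.943 -0.172] tilt up deg -9.9 yaw 73.2 [556.2 200.2 115.3] [575.  216.9 167. ]
handle low 75 [566.6 212.5 176.3] [ 0.225  0.954 -0.2  ] tilt up deg -11.5 yaw 76.7 [553.3 207.7 166.5] [580.3 218.1 186. ]
handle side 132 [557.2 216.1 196.2] [-0.235  0.971 -0.041] tilt up deg -2.4 yaw 103.6 [551.5 210.8 172.6] [562.6 222.2 219.3]
orange [549.1 198.3 104.2] [582.1 220.6 215.2]
```

```bash
python3 -c "
from h import *
plan((571.1,-78.5,188),99.4)"
```

```text
d [ -8.44 -27.03  -0.38] turn [ -0.05  -0.14 -26.16] t 3.25 tcp [568.2 204.7 184. ] axes [[-0.958, 0.288, -0.002], [0.288, 0.958, -0.001], [0.002, -0.001, -1.0]] F [-0.29 -0.56 -1.42] open 11.7 q6 [ 0.27  0.32  1.72 -0.    1.1  -1.  ]
```

Request:
servo_tool(targets=[[0,-0.5,-1.5,-0.4,0,0,-2],[0,-1.5,-4.8,-0.4,0,0,-5],[0,-2.6,-8.2,-0.4,0,0,-9],[0,-3.7,-11.7,-0.4,0,0,-13],[0,-4.8,-15.3,-0.4,0,0,-17],[0,-5.9,-18.8,-0.4,0,0,-20],[0,-6.9,-22,-0.4,0,0,-23],[0,-7.7,-24.6,-0.4,0,0,-26]])

```text
time: 3.92
tcp_pos: [570.5, -55.0, 187.2]
orientation: [0.255, -3.127, -0.0]
ft_force: [0.5, -0.4, -0.7]
opening: 11.8
finger_force: 59.0
```

Request:
servo_tool(targets=[[0,0.2,-1.5,0,0,0,0],[0,0.3,-2.3,0,0,0,0],[0,0.3,-2.3,0,0,0,0],[0,0.3,-2.3,0,0,0,0]])

```text
time: 4.25
tcp_pos: [572.1, -75.3, 188.1]
orientation: [0.252, -3.129, -0.002]
ft_force: [1.0, -0.3, -1.5]
opening: 11.6
finger_force: 59.0
```

```bash
python3 -c "
from h import *
plan((571.1,-78.5,188),99.4)
c=shot('side','s3'); d=shot('top','t3')
f=cv2.resize(cv2.convertScaleAbs(c['frame'][130:230,240:330],alpha=1.8),(450,500),interpolation=cv2.INTER_CUBIC)
g=cv2.resize(cv2.convertScaleAbs(d['frame'][180:260,290:360],alpha=1.8),(350,400),interpolation=cv2.INTER_CUBIC)
g=np.vstack([g,np.zeros((100,350,3),np.uint8)])
cv2.imwrite('pics/c3.png',np.hstack([f,g]))
plan((571.1,-78.5,188),99.4)"
```

```text
d [ 0.15 -0.3   0.01] turn [ 0.09 -0.12 -0.21] t 4.25 tcp [572.1 -75.3 188.1] axes [[-0.987, -0.16, -0.002], [-0.16, 0.987, 0.001], [0.002, 0.002, -1.0]] F [ 1.04 -0.33 -1.48] open 11.6 q6 [-0.21  0.26  1.78  0.    1.1  -1.94]
d [ 0.2  -0.37  0.06] turn [ 0.06 -0.07 -0.1 ] t 4.35 tcp [572.5 -74.5 188.6] axes [[-0.987, -0.162, -0.001], [-0.162, 0.987, 0.001], [0.001, 0.001, -1.0]] F [ 0.83 -0.29 -1.08] open 11.3 q6 [-0.21  0.26  1.78  0.    1.1  -1.94]
```

View pics/c3.png

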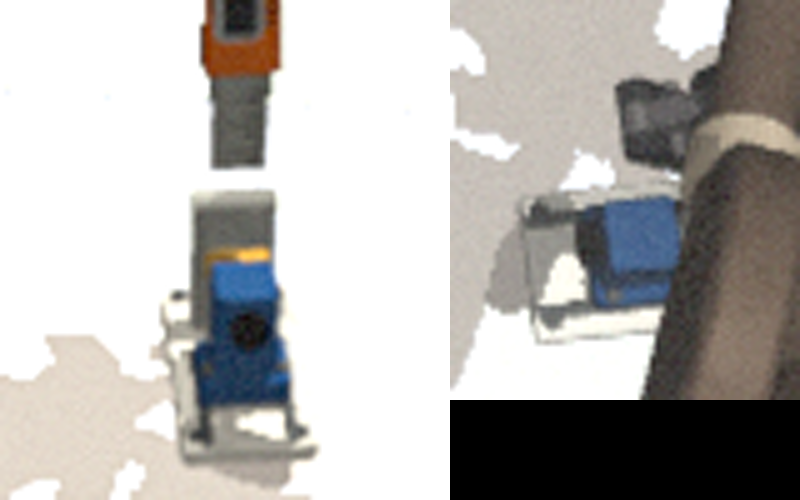

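```bash
python3 -c "
from h import *
c=load('s3');S=cloud(c)
O=np.array([568.6,-86.2,0]);a=np.radians(99.4);X=np.array([np.cos(a),np.sin(a),0]);Y=np.array([-np.sin(a),np.cos(a),0])
def pts(u0,u1,v0,v1):
    q=S[130+v0//5:130+v1//5+1,240+u0//5:240+u1//5+1].reshape(-1,3)-O; return np.stack([q@X,q@Y,q[:,2]],1)
q=pts(212,266,80,166);q=q[q[:,2]>90];m=np.median(q,0);q=q[abs(q[:,0]-m[0])<12]
k=np.polyfit(q[:,2],q[:,0],1);print('blade x=',k,'y',q[:,1].mean(),np.percentile(q[:,1],[1,99]),'z',np.percentile(q[:,2],[1,99]),len(q))
h=pts(205,278,50,70);h=h[h[:,2]>150];print('handle',np.median(h,0),np.percentile(h[:,1],[1,99]))
j=pts(195,272,195,207);j=j[abs(j[:,2]-85)<8];print('jaw top',j.mean(0),len(j))
f=pts(195,245,212,240);f=f[(f[:,2]>40)&(f[:,2]<88)];print('jaw face',np.median(f,0),len(f))
b=pts(210,268,248,258);print('nose',np.nanmedian(b,0))
plan((571.1,-78.5,188),99.4)
"
```

```text
blade x= [  0.16812866 -11.31258814] y -1.6817849668082403 [-13.88138766  11.75844444] z [110.46811284 163.75002574] 214
handle [ 17.1562114   -1.97878694 173.66717264] [-17.57384689  13.45433435]
jaw top [-4.67052033 -0.95072546 83.28260688] 48
jaw face [-1.6605081  -6.79630632 71.6488671 ] 77
nose [ 8.41955621  0.54402061 62.27152929]
d [ 0.2  -0.37  0.06] turn [ 0.06 -0.07 -0.1 ] t 4.35 tcp [572.5 -74.5 188.6] axes [[-0.987, -0.162, -0.001], [-0.162, 0.987, 0.001], [0.001, 0.001, -1.0]] F [ 0.83 -0.29 -1.08] open 11.3 q6 [-0.21  0.26  1.78  0.    1.1  -1.94]
```

Request:
servo_tool(targets=[[0,0,-0.25,0.8,0,0,0],[0,0,-0.25,1.6,0,0,0],[0,0,-0.25,2.2,0,0,0],[0,0,-0.25,2.7,0,0,0],[0,0,-0.25,3.1,0,0,0],[0,0,-0.25,3.4,0,0,0],[0,0,-0.25,3.4,0,0,0],[0,0,-0.25,3.4,0,0,0]])

```text
time: 5.02
tcp_pos: [573.3, -78.3, 155.1]
orientation: [0.253, -3.131, -0.0]
ft_force: [0.1, -0.0, -0.2]
opening: 11.3
finger_force: 59.0
```

```bash
python3 -c "
from h import *
plan((571.1,-78.5,154),99.4)"
```

```text
d [0.22 0.01 0.11] turn [ 0.   -0.01 -0.16] t 5.02 tcp [573.3 -78.3 155.1] axes [[-0.987, -0.161, -0.0], [-0.161, 0.987, 0.0], [0.0, 0.0, -1.0]] F [ 0.08 -0.04 -0.22] open 11.3 q6 [-0.21  0.3   1.81 -0.    1.03 -1.94]
```

Request:
servo_tool(targets=[[0,0.1,-0.05,0,0,0,0],[0,0.1,-0.1,0,0,0,0],[0,0.1,-0.15,0,0,0,0],[0,0.1,-0.15,0,0,0,0]])

```text
time: 5.35
tcp_pos: [572.8, -80.1, 155.7]
orientation: [-0.253, 3.131, -0.0]
ft_force: [0.1, 0.6, -1.1]
opening: 11.5
finger_force: 59.0
```

Request:
servo_tool(targets=[[0,0,-0.05,0,0,0,0],[0,0,-0.1,0,0,0,0],[0,0,-0.1,0,0,0,0]])

```text
time: 5.6
tcp_pos: [572.7, -81.0, 155.3]
orientation: [-0.253, 3.131, -0.0]
ft_force: [-0.1, -0.8, -0.8]
opening: 11.3
finger_force: 59.0
```

Request:
servo_tool(targets=[[0,0,-0.05,0,0,0,0],[0,0,-0.1,0,0,0,0],[0,0,-0.1,0,0,0,0]])

```text
time: 5.85
tcp_pos: [572.8, -81.6, 155.3]
orientation: [0.253, -3.131, -0.001]
ft_force: [0.1, 0.6, -1.1]
opening: 11.4
finger_force: 59.2
```

Request:
servo_tool(targets=[[0,0,-0.05,0,0,0,0],[0,0,-0.1,0,0,0,0],[0,0,-0.1,0,0,0,0]])

```text
time: 6.1
tcp_pos: [572.9, -82.0, 155.3]
orientation: [0.252, -3.131, -0.003]
ft_force: [-0.0, 2.6, 0.6]
opening: 11.7
finger_force: 59.2
```

Request:
servo_tool(targets=[[0,0,0.05,0.2,0,0,0],[0,0,0.05,0.4,0,0,0],[0,0,0.05,0.6,0,0,0],[0,0,0.05,0.8,0,0,0],[0,0,0.05,1.0,0,0,0],[0,0,0.05,1.0,0,0,0]])

```text
time: 6.6
tcp_pos: [572.7, -82.0, 144.7]
orientation: [0.253, -3.131, -0.001]
ft_force: [0.1, 4.5, -0.5]
opening: 11.4
finger_force: 59.1
```

Request:
servo_tool(targets=[[0,0,0,0.2,0,0,0],[0,0,0,0.4,0,0,0],[0,0,0,0.5,0,0,0],[0,0,0,0.5,0,0,0]])

```text
time: 6.93
tcp_pos: [572.8, -82.0, 140.0]
orientation: [0.253, -3.131, -0.001]
ft_force: [-0.7, 4.7, 0.8]
opening: 11.7
finger_force: 59.4
```

Request:
servo_tool(targets=[[0,0,0.05,0,0,0,0],[0,0,0.05,0.2,0,0,0],[0,0,0.05,0.4,0,0,0],[0,0,0.05,0.5,0,0,0],[0,0,0.05,0.5,0,0,0]])

```text
time: 7.35
tcp_pos: [572.8, -81.9, 134.9]
orientation: [0.253, -3.131, 0.0]
ft_force: [-0.8, 4.8, -0.6]
opening: 11.5
finger_force: 59.3
```

Request:
servo_tool(targets=[[0,0,0.02,0.15,0,0,0],[0,0,0.02,0.3,0,0,0],[0,0,0.02,0.4,0,0,0],[0,0,0.02,0.4,0,0,0]])

```text
time: 7.68
tcp_pos: [572.7, -81.9, 130.9]
orientation: [0.253, -3.131, 0.0]
ft_force: [-0.1, 3.9, -0.4]
opening: 11.4
finger_force: 59.2
```

Request:
servo_tool(targets=[[0,0,0.1,0.1,0,0,0],[0,0,0.1,0.25,0,0,0],[0,0,0.1,0.4,0,0,0],[0,0,0.1,0.4,0,0,0]])

```text
time: 8.02
tcp_pos: [572.5, -81.4, 126.7]
orientation: [0.254, -3.131, 0.002]
ft_force: [-0.0, 0.3, -1.2]
opening: 11.6
finger_force: 59.0
```

Request:
servo_tool(targets=[[0,0,0,0.15,0,0,0],[0,0,0,0.3,0,0,0],[0,0,0,0.4,0,0,0],[0,0,0,0.4,0,0,0]])

```text
time: 8.35
tcp_pos: [572.4, -80.9, 122.9]
orientation: [0.253, -3.131, 0.0]
ft_force: [0.2, 0.5, -0.8]
opening: 11.6
finger_force: 59.0
```

Request:
servo_tool(targets=[[0,0,-0.05,0.1,0,0,0],[0,0,-0.05,0.2,0,0,0],[0,0,-0.05,0.3,0,0,0],[0,0,-0.05,0.3,0,0,0]])

```text
time: 8.68
tcp_pos: [572.6, -81.2, 120.0]
orientation: [0.253, -3.131, -0.0]
ft_force: [-0.4, 0.2, -1.2]
opening: 11.5
finger_force: 59.0
```

Request:
servo_tool(targets=[[0,0,0,0.1,0,0,0],[0,0,0,0.2,0,0,0],[0,0,0,0.3,0,0,0],[0,0,0,0.3,0,0,0]])

```text
time: 9.02
tcp_pos: [572.5, -81.2, 117.0]
orientation: [0.253, -3.131, -0.0]
ft_force: [0.3, 0.2, -1.4]
opening: 11.3
finger_force: 59.0
```

Request:
servo_tool(targets=[[0,0,-0.02,0.1,0,0,0],[0,0,-0.02,0.2,0,0,0],[0,0,-0.02,0.3,0,0,0],[0,0,-0.02,0.3,0,0,0]])

```text
time: 9.35
tcp_pos: [572.6, -81.4, 114.0]
orientation: [0.253, -3.131, -0.0]
ft_force: [0.1, -0.1, -0.7]
opening: 11.6
finger_force: 59.0
```

Request:
servo_tool(targets=[[0,0,0,0.1,0,0,0],[0,0,0,0.2,0,0,0],[0,0,0,0.3,0,0,0],[0,0,0,0.3,0,0,0]])

```text
time: 9.68
tcp_pos: [572.9, -81.4, 111.2]
orientation: [-0.253, 3.131, -0.0]
ft_force: [0.1, 0.6, -0.8]
opening: 11.4
finger_force: 59.1
```

Request:
servo_tool(targets=[[0,0,0,0.1,0,0,0],[0,0,0,0.2,0,0,0],[0,0,0,0.2,0,0,0]])

```text
time: 9.93
tcp_pos: [573.2, -81.4, 109.6]
orientation: [-0.253, 3.131, -0.0]
ft_force: [1.2, -0.6, 1.4]
opening: 11.7
finger_force: 59.4
```

Request:
servo_tool(targets=[[0,0,0,0.1,0,0,0],[0,0,0,0.2,0,0,0],[0,0,0,0.2,0,0,0]])

```text
time: 10.18
tcp_pos: [573.4, -81.5, 107.9]
orientation: [-0.253, 3.13, -0.0]
ft_force: [-0.4, -0.1, 3.8]
opening: 11.1
finger_force: 59.9
```

Request:
servo_tool(targets=[[0,0,0,0.05,0,0,0],[0,0,0,0.1,0,0,0],[0,0,0,0.1,0,0,0],[0,0,0,0.1,0,0,0]])

```text
time: 10.52
tcp_pos: [573.5, -81.5, 107.1]
orientation: [-0.253, 3.13, -0.0]
ft_force: [-0.0, 0.4, 5.9]
opening: 11.6
finger_force: 60.0
```

Request:
servo_tool(targets=[[0,0,0,0.05,0,0,0],[0,0,0,0.1,0,0,0],[0,0,0,0.1,0,0,0],[0,0,0,0.1,0,0,0]])

```text
time: 10.85
tcp_pos: [573.6, -81.5, 106.4]
orientation: [-0.253, 3.13, -0.0]
ft_force: [-0.2, 1.4, 7.0]
opening: 11.7
finger_force: 60.2
```

Request:
servo_tool(targets=[[0,0,0,0.03,0,0,0],[0,0,0,0.03,0,0,0],[0,0,0,0.03,0,0,0]])

```text
time: 11.1
tcp_pos: [573.7, -81.5, 106.2]
orientation: [-0.253, 3.13, -0.0]
ft_force: [-0.1, 0.0, 7.7]
opening: 11.4
finger_force: 60.3
```

Request:
servo_tool(targets=[[0.1,0,0,0,0,0,0],[0.25,0,0,0,0,0,0],[0.4,0,0,0,0,0,0],[0.5,0,0,0,0,0,0],[0.5,0,0,0,0,0,0]])

```text
time: 11.52
tcp_pos: [572.2, -81.3, 104.2]
orientation: [0.253, -3.13, -0.0]
ft_force: [-0.8, -0.3, 0.1]
opening: 42.8
finger_force: 0.0
```

```bash
python3 -c "
from h import *
plan((573.5,-81.5,200),99.4)
c=shot('side','s4')
O=np.array([568.6,-86.2,0]);a=np.radians(99.4);X=np.array([np.cos(a),np.sin(a),0]);Y=np.array([-np.sin(a),np.cos(a),0])
cv2.imwrite('pics/c4.png',cv2.resize(cv2.convertScaleAbs(c['frame'][130:230,240:330],alpha=1.8),(540,600),interpolation=cv2.INTER_CUBIC))
"
```

```text
d [-0.12 -0.03 -9.58] turn [ 0.02 -0.07 -0.15] t 11.52 tcp [572.2 -81.3 104.2] axes [[-0.987, -0.161, -0.001], [-0.161, 0.987, 0.0], [0.001, 0.0, -1.0]] F [-0.77 -0.31  0.15] open 42.8 q6 [-0.22  0.37  1.84 -0.    0.94 -1.95]
```

View pics/c4.png

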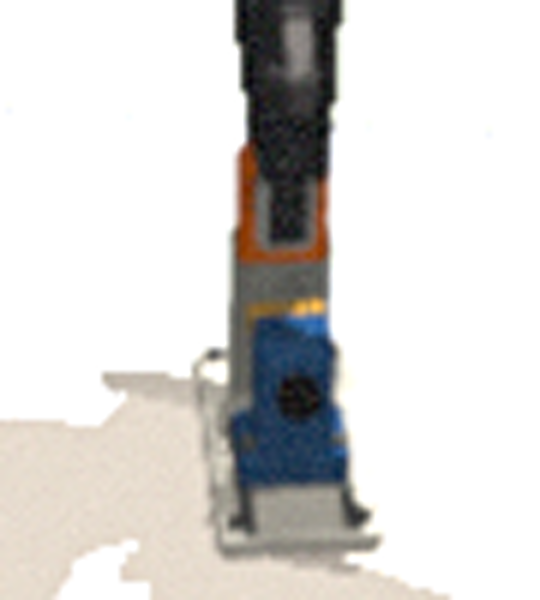

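Request:
servo_tool(targets=[[0.5,0,0,-1,0,0,0],[0.5,0,0,-3,0,0,0],[0.5,0,0,-6,0,0,0],[0.5,0,0,-9,0,0,0],[0.5,0,0,-11,0,0,0],[0.5,0,0,-11,0,0,0]])

```text
time: 12.07
tcp_pos: [576.7, -82.2, 221.7]
orientation: [-0.252, 3.12, -0.005]
ft_force: [1.1, -0.4, 0.9]
opening: 42.7
finger_force: 0.0
```

```bash
python3 -c "
from h import *
c=shot('side','s5');S=cloud(c)
O=np.array([568.6,-86.2,0]);a=np.radians(99.4);X=np.array([np.cos(a),np.sin(a),0]);Y=np.array([-np.sin(a),np.cos(a),0])
cv2.imwrite('pics/c5.png',cv2.resize(cv2.convertScaleAbs(c['frame'][130:230,240:330],alpha=1.8),(540,600),interpolation=cv2.INTER_CUBIC))
w=S[130:230,240:330].reshape(-1,3);f=c['frame'][130:230,240:330].reshape(-1,3).astype(int)
k=(f[:,2]>2*f[:,0])&(f[:,2]-f[:,0]>40)&(w[:,2]>70);q=w[k]-O;q=np.stack([q@X,q@Y,q[:,2]],1)
print(np.percentile(q,[1,50,99],axis=0).round(1))
s=q[q[:,2]<np.percentile(q[:,2],99)-6];print('slope',np.polyfit(s[:,2],s[:,0],1),'ylean',len(s))
plan((573,-81.5,200),99.4)
"
```

```text
[[  0.2 -18.4  85.1]
 [ 10.2  -2.6 111.8]
 [ 14.4  13.1 133.8]]
slope [0.01553698 8.72666366] ylean 200
d [0.22 0.08 1.89] turn [-0.16  0.4  -0.15] t 12.12 tcp [575.2 -81.9 218.9] axes [[-0.987, -0.161, 0.007], [-0.161, 0.987, -0.002], [-0.007, -0.003, -1.0]] F [-0.14  0.37  0.19] open 43.2 q6 [-0.22  0.23  1.76 -0.    1.15 -1.95]
```

View pics/c5.png

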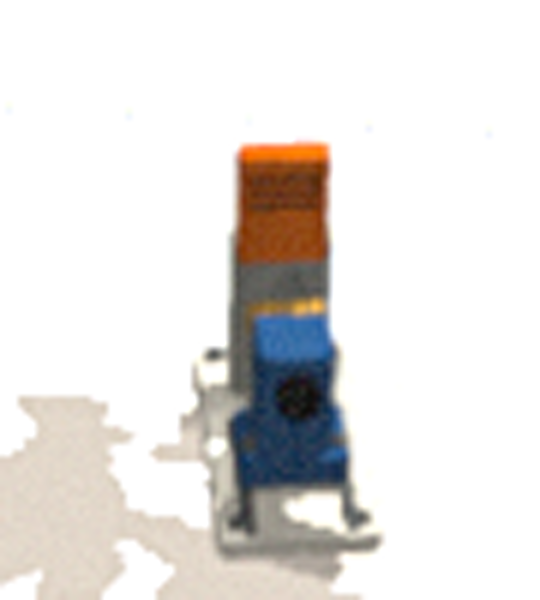

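The gauge stands upright and centred in the gap, with its handle at rows 145–262 and columns 240–328. Its tilt is about 0.015 rad and its y offset about -2 mm. The arm is clear, so I'm handing the job in.

```bash
python3 -c "
from h import *
print(manip.finish_job())"
```

```text
the job is handed in; nothing more can be done
None
```

I lifted the gauge out of its stand and pressed it into the clamp gap with about 8 N. It is released and standing upright, about 0.015 rad off vertical and about 2 mm off the jaw's middle, and I have handed the job in; no verdict was shown.

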